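# Draw the basket from the desiccator with the hook and fill it with weighing tins

### The arm

A 6-joint arm with a two-finger parallel gripper is mounted at the origin on the work surface; the furniture and walls round the work are solid. World frame = base frame: x ahead of the robot, y to its left, z up, the work surface at z = 0. Lengths are in m, angles in rad, forces in N, time in s.
With the tool pointing down it reaches from about 0.3 to 0.775 m from the base axis. Payload 14.6 kg.
Tool frame: the origin (TCP) lies on the mounting face of the last link; the fingertips stand 199 mm ahead of it and the grasp point (between the pads) lies 180 mm ahead of it; z points along the fingers, y is the line along which they close (so a half turn about z gives the same grasp; the last joint's range is limited). The gripper opens to 94 mm and grips with 3 to 60 N. Pads are 16 mm wide; open, the fingers measure 119 mm over their backs; the gripper's body (75 mm by 177 mm) begins 78 mm behind the grasp point.
Start: joints at [-1.295, 0.3, 1.521, -0, 1.321, -0.067], TCP at [0.185, -0.518, 0.405] pointing down, gripper open.
Joint ranges: [-3.03, 3.03], [-0.79, 2.21], [0.23, 2.52], [-1.04, 4.18], [0, 3.07], [-2.55, 2.55]. Speed limits (rad/s): [2.22, 2.22, 2.57, 3.14, 3.14, 3.14].

### API

Orientations are given as [roll, pitch, yaw] about the fixed x, y, z axes, in that order (R = Rz(yaw) Ry(pitch) Rx(roll)).
In Python, from station import telemetry, cams, workorder, finder gives the robot as it stands.
- The arm moves only by the tool jog_arm, never from a script. Its argument "rows" is a list of rows, each an object with "gripper": the finger opening in m, from 0 to 0.094; "slide": the shift along the tool's x, y, z in m, a list of three; "spin": the turn about the tool's z in rad. In form: [{"gripper": gripper, "slide": [tx, ty, tz], "spin": spin}, ...]. A call has 1 to 8 rows; each row is the pose to reach, as a shift and turn from the pose commanded when the call began, along the tool's axes at that moment; what a row does not reach only later rows make up. A row lasts 1/10 s, in which the tool goes at most 50 mm and 8.59 degrees, less where a joint would pass 70% of its speed; a pose out of reach is approached as far as the arm can. A call with a gripper value outside its range is refused whole. The fingers move at their own pace and stop on an object; "squeeze" is the grip in N (left out, the last holds). Time passes only in rows, so rows that repeat a pose let the fingers close. It gives the time, the measured TCP pose, the force, the opening and the grip force at its end, in the units of the state.
- telemetry.get_obs(): the state, without advancing time (a new reading comes with each control period).
- cams.camera(name): name is "side" or "top" or "wrist"; returns (picture, depth): 400x640x3 uint8, red, green, blue; 400x640 float32, m along the optical axis (not along the pixel's ray), 0 where there is no reading.
- cams.camera_info(name): a dict with "camera_matrix" (3x3 intrinsics, pixels), "R" (3x3) and "t" (3): a world point X has camera coordinates R X + t; the wrist camera has in their place "tool_from_camera" (4x4, takes a point from camera to tool coordinates, whose origin is the TCP and whose axes are the flange's). Camera axes: x right, y down, z forward; pixel columns grow to the right and rows downward; lengths in m; the calibration is good to about 2 mm. A picture is of the moment at which its call begins: read the wrist's pose just before it. camera_info takes no time and is no camera call.
- workorder.hand_in(): hands the job in; it is judged then, once.
Trained networks look in the newest picture that a camera, given by its name, has taken for a name from the list of things; names that differ only in an ending like _2 or _b are one class to them, and where a whole thing is asked for, a point or a joint stands for the part that bears it (a point fixed in the world has none). Each returns a list of dicts, best first, with "confidence" (0 to 1); they miss things now and then, are a little off and sometimes report something else, mostly with a low value. They report only what shows in the picture. A call takes as long as a camera call.
- finder.find_in(target, camera): "point" ([x, y, z] in m, in world coordinates, good to about 4 mm: the middle of the surface that is visible of it).
- finder.masks_of(target, camera): "region" (400x640 bool, what is visible of it).
The state is a dict: "time_s": time; "qpos": joint angles; "joint_vel": joint speeds; "tau": joint torques, N m; "ee_pos": TCP position; "eef_rot": TCP orientation; "force": force on the tool from outside, world axes, zero at the start; "moment": the same for the moment, N m; "grip_width": finger opening in m; "grip_force": force on a finger pad.
Only numpy, scipy, OpenCV 4.12 (cv2) and the standard library are available. Lean on these libraries where they do the work, as an engineer would, in place of code of your own. Each camera call takes 0.05 s, during which the arm holds its last target. There are 200 camera calls.

### The job

Fill up the desiccator basket: with the hook, draw the round basket out of the low clear cabinet by the ear at its front until it is wholly clear of the cabinet's front and stands flat on the open door, then lay the hook down on the bench. Put the two weighing tins left on the bench into the two free places of the basket, so that all seven stand upright on its floor, side by side. Move the basket only with the hook, never with the gripper, keep every tin upright, and leave the vial and the carton where they are.

Things in the scene. Friction and masses are not known exactly. Their poses are not given: they have to be found in the camera images.
- cabinet: Clear fixed desiccator cabinet, 230 deep (x) x 200 wide x 193 high over a round hygrometer (roof 181). Origin: centre of underside; x to its back, z up. Front (x = -115) wide open; chamber floor 30 above the bench, ceiling 175, 184 wide inside, back wall at x = 109. Its drop door lies open level with the floor: a ledge x -115 to -280, y -98 to 98, top at 30.
- basket: Round steel basket in the chamber, five tins in it. Origin: centre of underside; z up. Inner diameter 115, outer 126 at the rim, wall 32 high, floor 3 thick. Wire ears on its -x and +x sides, 34 up, to 93 from the axis. Holds just seven tins: one in the middle, six round it. Pulled by an ear it slides flat and swings to trail. The -x ear first faces the open front within 35 degrees.
- ear_eye (a point): Middle of the eye of the -x ear, 75 from the basket's axis, 34 above its underside; the opening is 24 (radially) x 42 wide, wire 5 thick; the hook's tip enters from above.
- hook: Hand hook lying on the bench. Origin: centre of the handle's underside; x to the hooked end, z up. Black handle 110 long (x -55 to 55), 22 wide, 24 high; centre of mass at x = 18. A 6 mm steel rod goes on from it, rises to 55 above the underside's level from x = 100 to 145 and at x = 155 turns straight down to a tip ending level with the handle's underside.
- hook_tip (a point): On the down-turned tip of the hook: x = 155, y = 0, 8 above its end (hook frame).
- tin_0: Aluminium weighing tin, all seven alike: body 36 diameter (lid rim 37), 51 high, 3.5 mm chamfer at the foot; black knob 17 diameter from 58 to 70 high (top 72) on an 11 mm stem; grasp the knob. Lid fixed. Origin: centre of underside, z up. In the basket from the start.
- tin_1: Aluminium weighing tin, all seven alike: body 36 diameter (lid rim 37), 51 high, 3.5 mm chamfer at the foot; black knob 17 diameter from 58 to 70 high (top 72) on an 11 mm stem; grasp the knob. Lid fixed. Origin: centre of underside, z up. In the basket from the start.
- tin_2: Aluminium weighing tin, all seven alike: body 36 diameter (lid rim 37), 51 high, 3.5 mm chamfer at the foot; black knob 17 diameter from 58 to 70 high (top 72) on an 11 mm stem; grasp the knob. Lid fixed. Origin: centre of underside, z up. In the basket from the start.
- tin_3: Aluminium weighing tin, all seven alike: body 36 diameter (lid rim 37), 51 high, 3.5 mm chamfer at the foot; black knob 17 diameter from 58 to 70 high (top 72) on an 11 mm stem; grasp the knob. Lid fixed. Origin: centre of underside, z up. In the basket from the start.
- tin_4: Aluminium weighing tin, all seven alike: body 36 diameter (lid rim 37), 51 high, 3.5 mm chamfer at the foot; black knob 17 diameter from 58 to 70 high (top 72) on an 11 mm stem; grasp the knob. Lid fixed. Origin: centre of underside, z up. In the basket from the start.
- tin_5: Aluminium weighing tin, all seven alike: body 36 diameter (lid rim 37), 51 high, 3.5 mm chamfer at the foot; black knob 17 diameter from 58 to 70 high (top 72) on an 11 mm stem; grasp the knob. Lid fixed. Origin: centre of underside, z up. Loose on the bench.
- tin_6: Aluminium weighing tin, all seven alike: body 36 diameter (lid rim 37), 51 high, 3.5 mm chamfer at the foot; black knob 17 diameter from 58 to 70 high (top 72) on an 11 mm stem; grasp the knob. Lid fixed. Origin: centre of underside, z up. Loose on the bench.
- loop_sterilizer: Grey bench instrument, fixed obstacle at the left of the work, always in the same place, about 240 x 205 in plan and 74 high, with a bent loop stand reaching 180 above the bench over it. Its right side runs from about x = 0.38, y = -0.08 m to x = 0.58, y = -0.14 m.
- vial: Bystander: clear vial with flip lid, 50 diameter, 90 high. Origin: centre of its underside.
- carton: Bystander: small white carton, 50 x 52 x 85 high. Origin: centre of its underside.

How it is judged:
On the way, in this order (a step that is already met when the one before it is completed fails the run):
1. the tip of the held hook is down in the eye of the basket's front ear, the basket still inside the cabinet (horizontal distance between hook_tip and ear_eye below 0.024 m and z of hook_tip in the frame of ear_eye below 0.004 m and x of basket in the frame of cabinet above -0.085 m and angle between hook's own z axis and vertical below 0.5 rad and contact force between the fingers and hook above 1 N), for 0.1 s.
2. the basket, drawn by the hook, is wholly out of the cabinet and flat on the open door (x of basket in the frame of cabinet below -0.179 m and z of basket in the frame of cabinet between 0.027 and 0.034 m and angle between basket's own z axis and vertical below 0.06 rad), for 0.2 s.
At the end, for the whole second after the job is handed in: Basket flat on the open door, its axis at least 64 mm before the cabinet's front plane; all seven tins upright in it, undersides within 4 mm of its floor, centres within 45 mm of its axis; hook lying on the bench (handle under 16 mm up); all at rest (all of step 2 and horizontal distance between each of tin_0, tin_1, tin_2, tin_3, tin_4, tin_5, tin_6 and basket below 0.045 m and z of each of tin_0, tin_1, tin_2, tin_3, tin_4, tin_5, tin_6 in the frame of basket below 0.007 m and angle between each of tin_0, tin_1, tin_2, tin_3, tin_4, tin_5, tin_6's own z axis and vertical below 0.08 rad and linear speed of each of tin_0, tin_1, tin_2, tin_3, tin_4, tin_5, tin_6, hook, basket below 0.02 m/s and height (world z) of hook below 0.016 m); the robot touches nothing.
It fails at once if the gripper touches the basket (contact force between any of the fingers, the arm and basket above 1 N).
It fails at once if a tin is tipped over (more than 35 degrees) (angle between any of tin_0, tin_1, tin_2, tin_3, tin_4, tin_5, tin_6's own z axis and vertical above 0.6 rad).
It fails at once if the flip-lid vial is moved more than 20 mm or tipped (distance of vial from where it was at the start of the episode above 0.02 m or angle between vial's own z axis and vertical above 0.3 rad).
It fails at once if the carton is moved more than 20 mm or tipped (distance of carton from where it was at the start of the episode above 0.02 m or angle between carton's own z axis and vertical above 0.3 rad).
It also fails if it takes over 72 s, if anything falls off the work surface, if the arm or the gripper's body presses on something with over 40 N, if the wrist force passes 120 N, or if a joint passes its speed limit or range.

## Working session

There is one attempt and no reset: what is moved stays moved. The work goes in short steps, Python scripts to look and compute and a tool call to move; the robot and the scene stay as the last step left them, time stands still between calls to the robot, and variables do not carry over. Pictures are saved under pics/ and viewed, at most 10 in all, crops included, and the job is handed in when it is done.

Besides the shell and the picture viewer there is one more tool, called after ">>>" as a command line: name --argument value ..., lists and objects as JSON in quotes. jog_arm: Moves the arm, as the interface text tells. Its arguments: {"type":"object","properties":{"rows":{"type":"array","items":{"type":"object","properties":{"gripper":{"type":"number"},"slide":{"type":"array","items":{"type":"number"}},"spin":{"type":"number"}}}},"squeeze":{"type":"number"}},"required":["rows"]}

```bash
mkdir -p pics
cat > h.py <<'E'
from station import telemetry, cams, workorder, finder
import numpy as np, cv2
np.set_printoptions(precision=4,suppress=True)
def cloud(name,d,obs=None):
    i=cams.camera_info(name);K=np.array(i["camera_matrix"])
    v,u=np.mgrid[0:400,0:640]
    P=np.stack([(u-K[0,2])/K[0,0]*d,(v-K[1,2])/K[1,1]*d,d],-1)
    if "R" in i: return (P-np.array(i["t"]))@np.array(i["R"])
    from scipy.spatial.transform import Rotation as Ro
    T=np.array(i["tool_from_camera"]);P=P@T[:3,:3].T+T[:3,3]
    return P@Ro.from_euler('xyz',obs["eef_rot"]).as_matrix().T+np.array(obs["ee_pos"])
def save(n,p): cv2.imwrite("pics/"+n,p[:,:,::-1])
E
python3 - <<'E'
from h import *
print(telemetry.get_obs())
ims=[]
for c in("top","side"):
    p,d=cams.camera(c);ims.append(p);np.save(c+"d.npy",d);np.save(c+"p.npy",p)
    i=cams.camera_info(c);print(c,np.array(i["R"]),i["t"],np.array(i["camera_matrix"])[0])
    for t in("cabinet","basket","ear_eye","hook","hook_tip","tin_5","vial","carton"):
        for r in finder.find_in(t,c)[:9]: print(c,t,round(r["confidence"],2),np.array(r["point"]))
save("a.png",ims[0]);save("b.png",ims[1])
E
```

```text
{'time_s': 0.0, 'qpos': array([-1.2946,  0.3005,  1.5216, -0.    ,  1.3207, -0.0666]), 'joint_vel': array([-0.0002,  0.0006,  0.0004, -0.0005,  0.0003,  0.0001]), 'tau': array([  0.0011, -53.1812, -35.2736,   0.0709,   0.0244,  -0.0001]), 'ee_pos': array([ 0.1849, -0.518 ,  0.4041]), 'eef_rot': array([-3.1404, -0.0001,  0.3428]), 'force': array([ 0.0092, -0.2036, -0.1985]), 'moment': array([ 0.0236, -0.0078, -0.0384]), 'grip_force': 0.0, 'grip_width': 0.09391755623858064}
top [[ 0.3514 -0.9361  0.0172]
 [-0.7225 -0.2828 -0.631 ]
 [ 0.5955  0.2093 -0.7756]] [-0.4853  0.296   1.0886] [444.564    0.     322.5244]
top cabinet 0.64 [ 0.4435 -0.6403  0.1834]
top hook 0.58 [ 0.4424 -0.6355  0.1821]
top carton 0.64 [ 0.6545 -0.1095  0.0857]
side [[-0.9956  0.0929  0.0141]
 [ 0.0417  0.5711 -0.8198]
 [-0.0842 -0.8156 -0.5724]] [0.4761 0.2138 0.7005] [388.1798   0.     316.919 ]
side cabinet 0.91 [ 0.4652 -0.5181  0.0319]
side basket 0.96 [ 0.4986 -0.5616  0.052 ]
side ear_eye 0.88 [ 0.5005 -0.5653  0.054 ]
side hook 0.94 [ 0.4471 -0.1759  0.03  ]
side hook_tip 0.91 [ 0.4479 -0.1759  0.0241]
side tin_5 0.66 [ 0.5204 -0.5699  0.0813]
side tin_5 0.65 [ 0.5996 -0.1698  0.0357]
side tin_5 0.6 [ 0.445  -0.1762  0.0285]
side tin_5 0.58 [ 0.4749 -0.6387  0.0803]
side tin_5 0.57 [ 0.4822 -0.5659  0.0759]
side tin_5 0.45 [ 0.6441 -0.3708  0.0677]
side vial 0.78 [ 0.6215 -0.2851  0.0637]
side carton 0.84 [ 0.6358 -0.0752  0.0772]
```

View pics/a.png

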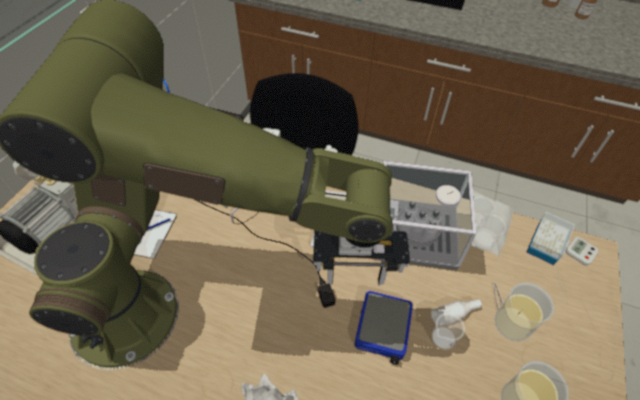

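View pics/b.png

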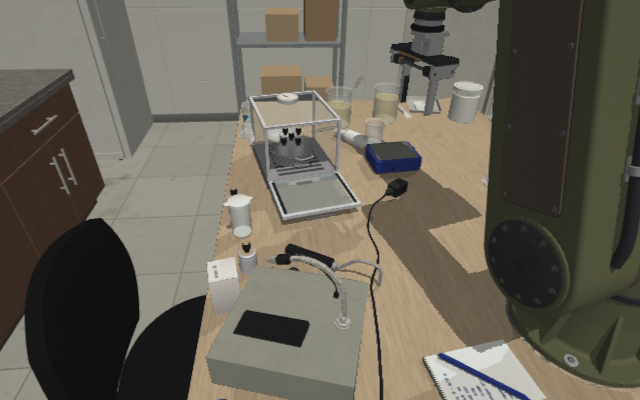

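The top view is mostly blocked by the arm. In the side view the cabinet is around (295,140) with its door toward the camera at (310,195). The hook handle is at (310,256) with its rod running right to (380,280). The loose tins are at (248,258) and behind the vial at (235,192). I'll zoom in.

Run:
```python
from h import *
p=np.load("sidep.npy");d=np.load("sided.npy");X=cloud("side",d)
c=cv2.resize(p[85:305,200:400],None,fx=2.7,fy=2.7,interpolation=cv2.INTER_CUBIC);save("c.png",c)
g=cv2.cvtColor(p,cv2.COLOR_RGB2GRAY)
# door/bench heights
m=(X[...,2]>.024)&(X[...,2]<.036)&(X[...,1]<-.3)&(X[...,0]<.6)&(X[...,0]>.3)
m=m.astype(np.uint8);n,l,s,ce=cv2.connectedComponentsWithStats(m)
for k in np.argsort(-s[1:,4])[:2]+1:
    Q=X[l==k][:,:2].astype(np.float32);print(s[k],cv2.minAreaRect(Q),Q.min(0),Q.max(0))
for v,u in [(256,300),(256,310),(261,325),(266,350),(266,365),(275,380),(283,380),(246,247),(192,233),(200,240)]: print(u,v,X[v,u],p[v,u])
# black knobs
m=(g<45)&(X[...,2]>.05)&(X[...,2]<.12)&(X[...,1]<-.13)&(X[...,0]>.4)&(X[...,0]<.72)
n,l,s,ce=cv2.connectedComponentsWithStats(m.astype(np.uint8))
for k in range(1,n):
    if s[k,4]>5: print(s[k],X[l==k].mean(0),X[l==k].max(0))
```

```text
[ 264  136   97   84 4212] ((0.4756622910499573, -0.5260412096977234), (0.20051424205303192, 0.39620837569236755), 12.39096450805664) [ 0.3391 -0.7384] [ 0.5754 -0.3141]
[266  29  32   3  60] ((0.4919784367084503, -2.4154818058013916), (0.20829573273658752, 0.043982941657304764), 0.16383618116378784) [ 0.3879 -2.4375] [ 0.5961 -2.3934]
300 256 [ 0.5037 -0.0242  0.1739] [161 156 146]
310 256 [ 0.4756 -0.1843  0.0248] [30 30 32]
325 261 [ 0.4464 -0.1682  0.0239] [30 31 32]
350 266 [ 0.393  -0.1727  0.0016] [176 154 126]
365 266 [ 0.3613 -0.1718  0.    ] [175 154 125]
380 275 [ 0.347  -0.1113  0.0337] [102 100 100]
380 283 [ 0.3439 -0.1133  0.0095] [120 114 112]
247 246 [ 0.599  -0.1736  0.0696] [28 28 30]
233 192 [ 0.6419 -0.3689  0.0689] [24 25 25]
240 200 [ 0.619  -0.3019  0.0909] [217 220 211]
[283 129   5   6  21] [ 0.5129 -0.6395  0.097 ] [ 0.5184 -0.6345  0.1035]
[296 129   5   6  22] [ 0.4751 -0.6372  0.0973] [ 0.4809 -0.6319  0.104 ]
[289 133   5   7  27] [ 0.4968 -0.6057  0.0962] [ 0.5024 -0.6004  0.1051]
[281 138   5   7  26] [ 0.5191 -0.5731  0.0973] [ 0.5253 -0.5691  0.1046]
[295 139   6   6  27] [ 0.479  -0.5714  0.0966] [ 0.4868 -0.567   0.104 ]
[231 190   6   5  23] [ 0.6414 -0.3731  0.0664] [ 0.6473 -0.3689  0.0726]
[243 243   7   9  43] [ 0.6009 -0.1747  0.0651] [ 0.6072 -0.1715  0.0732]
```

View pics/c.png

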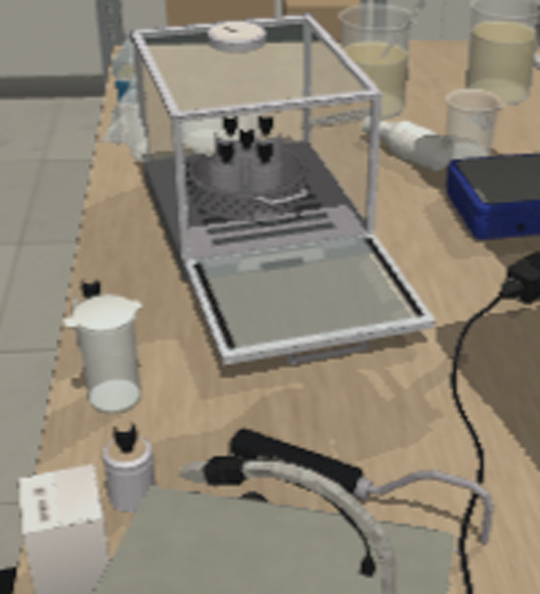

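The crop shows five tins in the basket, with the middle and both free places on world ±x. The hook handle runs from crop (235,440) to (365,490), with the tip at (488,540), so its yaw is about 152°. The tins' knobs are at (125,440) and (90,290). Next I'll work out the ear position, the loop stand clearance and the first move.

```bash
cat >> h.py <<'E'
def go(tgt,yaw):
    "slide, spin to bring the TCP from the measured pose to tgt with tool yaw"
    o=telemetry.get_obs();p=np.array(o["ee_pos"]);y0=o["eef_rot"][2]
    c,s=np.cos(y0),np.sin(y0);dx,dy,dz=np.array(tgt)-p
    sp=-((yaw-y0+np.pi)%(2*np.pi)-np.pi)
    print("from",p,y0,"slide",np.round([c*dx+s*dy,s*dx-c*dy,-dz],4),"spin",round(sp,3))
E
python3 - <<'E'
from h import *
d=np.load("sided.npy");X=cloud("side",d)
m=(X[...,2]>.09)&(X[...,2]<.2)&(X[...,1]>-.2)&(X[...,1]<.1)&(X[...,0]<.6)&(X[...,0]>.3)
Q=X[m];print("loop",Q.min(0),Q.max(0))
b=np.array([.4965,-.611]);r=np.hypot(X[...,0]-b[0],X[...,1]-b[1])
m=(r>.068)&(r<.1)&(X[...,2]>.052)&(X[...,2]<.078)
for v,u in np.argwhere(m): 
    print(u,v,X[v,u],end=";")
go([.464,-.178,.36],-.494)
E
```

```text
loop [ 0.4374 -0.0556  0.091 ] [0.558  0.0247 0.1784]
295 127 [ 0.4808 -0.7089  0.0779];294 129 [ 0.4844 -0.6974  0.0765];294 130 [ 0.4846 -0.6953  0.0741];294 131 [ 0.4849 -0.6893  0.0736];294 132 [ 0.4851 -0.6833  0.073 ];294 133 [ 0.4853 -0.6797  0.0714];295 133 [ 0.482  -0.6879  0.0676];295 134 [ 0.4822 -0.6841  0.066 ];269 135 [ 0.5599 -0.6573  0.0774];271 135 [ 0.554  -0.656   0.0778];295 135 [ 0.4824 -0.6799  0.0646];320 135 [ 0.4086 -0.6579  0.0727];321 135 [ 0.4064 -0.65    0.0763];269 136 [ 0.5599 -0.6501  0.0776];270 136 [ 0.557  -0.6519  0.0766];271 136 [ 0.5542 -0.6544  0.0754];272 136 [ 0.5512 -0.6527  0.0761];320 136 [ 0.4085 -0.6579  0.0695];321 136 [ 0.4064 -0.6496  0.0733];267 137 [ 0.5658 -0.6487  0.0752];268 137 [ 0.5628 -0.6451  0.0768];269 137 [ 0.56   -0.6474  0.0756];270 137 [ 0.5571 -0.6492  0.0747];271 137 [ 0.5543 -0.6524  0.0731];320 137 [ 0.4086 -0.6561  0.067 ];321 137 [ 0.4066 -0.6477  0.0709];322 137 [ 0.4044 -0.6404  0.0743];323 137 [ 0.4019 -0.636   0.0763];268 138 [ 0.5629 -0.6422  0.075 ];269 138 [ 0.5601 -0.6462  0.073 ];270 138 [ 0.5572 -0.6461  
[... 2800 characters left out ...]
159 [ 0.4867 -0.5321  0.0624];297 159 [ 0.4842 -0.5255  0.0658];298 159 [ 0.4816 -0.5246  0.0662];299 159 [ 0.4789 -0.5246  0.0661];300 159 [ 0.4763 -0.5213  0.0678];301 159 [ 0.4734 -0.5245  0.066 ];302 159 [ 0.4706 -0.527   0.0645];303 159 [ 0.4679 -0.5258  0.0651];304 159 [ 0.4653 -0.5247  0.0655];305 159 [ 0.4624 -0.5281  0.0636];306 159 [ 0.4598 -0.5255  0.0649];307 159 [ 0.4567 -0.5314  0.0616];298 160 [ 0.4816 -0.5254  0.0627];299 160 [ 0.479  -0.5217  0.0646];300 160 [ 0.4763 -0.5231  0.0638];301 160 [ 0.4737 -0.5206  0.065 ];302 160 [ 0.4707 -0.5254  0.0623];303 160 [ 0.468  -0.5261  0.0619];from [ 0.1849 -0.518   0.4046] 0.3427973260678121 slide [ 0.3772 -0.2264  0.0446] spin 0.837
```

>>> jog_arm --rows '[{"gripper": 0.06, "slide": [0.04, -0.04, 0], "spin": 0.1}, {"gripper": 0.06, "slide": [0.08, -0.08, 0], "spin": 0.2}, {"gripper": 0.06, "slide": [0.12, -0.12, 0], "spin": 0.3}, {"gripper": 0.06, "slide": [0.16, -0.15, 0], "spin": 0.4}]'

```text
time_s: 1.3
ee_pos: [0.2751, -0.3378, 0.4047]
eef_rot: [3.141, -0.0, -0.062]
force: [0.6, -1.3, -0.1]
grip_width: 0.0652
grip_force: 0.0
```

Run:
```python
from h import *
go([.464,-.178,.36],-.494)
```

```text
from [ 0.2751 -0.3378  0.4047] -0.062155842119215876 slide [ 0.1786 -0.1712  0.0447] spin 0.432
```

>>> jog_arm --rows '[{"gripper": 0.06, "slide": [0.04, -0.04, 0.01], "spin": 0.1}, {"gripper": 0.06, "slide": [0.08, -0.08, 0.02], "spin": 0.2}, {"gripper": 0.06, "slide": [0.12, -0.12, 0.03], "spin": 0.3}, {"gripper": 0.06, "slide": [0.16, -0.15, 0.04], "spin": 0.4}, {"gripper": 0.06, "slide": [0.179, -0.171, 0.045], "spin": 0.432}, {"gripper": 0.06, "slide": [0.179, -0.171, 0.045], "spin": 0.432}, {"gripper": 0.06, "slide": [0.179, -0.171, 0.045], "spin": 0.432}]'

```text
time_s: 2.0
ee_pos: [0.4639, -0.1785, 0.3593]
eef_rot: [3.141, 0.001, -0.487]
force: [-0.4, -1.0, -0.3]
grip_width: 0.06
grip_force: 0.0
```

Run:
```python
from h import *
o=telemetry.get_obs();p,d=cams.camera("wrist");save("d.png",p);X=cloud("wrist",d,o)
np.save("wX.npy",X);np.save("wp.npy",p)
g=p.max(2)
m=(g<70)&(X[...,2]>.018)&(X[...,2]<.03)&(X[...,1]<-.12)&(X[...,0]>.38)&(X[...,0]<.56)
n,l,s,ce=cv2.connectedComponentsWithStats(m.astype(np.uint8))
for k in np.argsort(-s[1:,4])[:2]+1:
    Q=X[l==k];print(s[k],cv2.minAreaRect(Q[:,:2].astype(np.float32)),Q[:,2].mean())
for t in("hook","hook_tip","tin_5"):
    for r in finder.find_in(t,"wrist")[:4]: print(t,round(r["confidence"],2),np.array(r["point"]))
# rod: points above handle
for t in finder.masks_of("hook","wrist")[:1]:
    M=t["region"]&(X[...,2]>.03);Q=X[M];print(M.sum(),Q.min(0),Q.max(0), Q[np.argmin(Q[:,0])])
print(o["ee_pos"],o["eef_rot"])
```

```text
[ 326  105   26   67 1016] ((0.4973025918006897, -0.20923690497875214), (0.0209458377212286, 0.06080234795808792), 58.16259765625) 0.022268097805352084
[448   0  66  52 554] ((0.5280243754386902, -0.3571593463420868), (0.0070092277601361275, 0.05949660763144493), 11.696361541748047) 0.02885352790474624
hook 0.69 [ 0.4677 -0.1912  0.0247]
hook_tip 0.82 [ 0.4702 -0.19    0.021 ]
tin_5 0.81 [ 0.5956 -0.1821  0.0488]
tin_5 0.73 [ 0.472  -0.1886  0.0225]
416 [ 0.348  -0.2166  0.03  ] [ 0.5352 -0.1166  0.3382] [ 0.348  -0.119   0.0484]
[ 0.4639 -0.1785  0.3593] [ 3.1415  0.0009 -0.4867]
```

View pics/d.png

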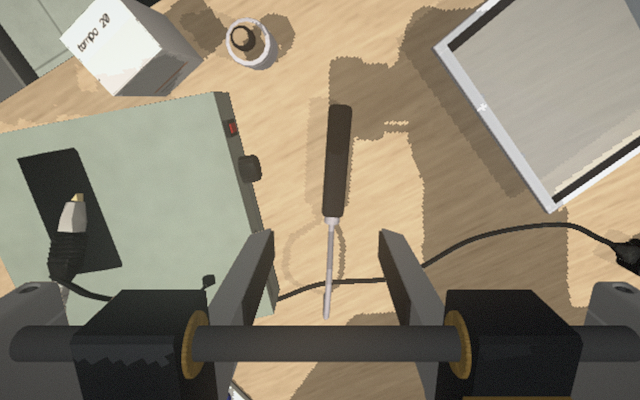

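The wrist view shows the handle from (342,105) to (332,217) and the rod end at (327,318). The tin by the carton is at (245,40), and the sterilizer's edge is to the left of the handle.

Run:
```python
from h import *
X=np.load("wX.npy");p=np.load("wp.npy")
for u,v in[(341,110),(337,160),(333,212),(331,240),(328,300),(327,310),(327,316),(243,35)]: print(u,v,X[v,u],p[v,u])
g=p.max(2);m=(g<90);m[:95]=0;m[225:]=0;m[:,:318]=0;m[:,365:]=0
m&=(X[...,2]>.012)&(X[...,2]<.032)
Q=X[m];print(m.sum(),cv2.minAreaRect(Q[:,:2].astype(np.float32)),np.median(Q[:,2]))
go([.464,-.178,.2],-.556)
```

```text
341 110 [ 0.5189 -0.2234  0.0231] [66 59 47]
337 160 [ 0.4797 -0.1991  0.0221] [71 63 53]
333 212 [ 0.4356 -0.1719  0.0229] [80 69 59]
331 240 [ 0.4109 -0.1567  0.0254] [159 151 147]
328 300 [ 0.3674 -0.1303  0.0529] [203 192 190]
327 310 [ 0.3586 -0.1246  0.0539] [203 192 190]
327 316 [ 0.3495 -0.1198  0.0491] [187 178 177]
243 35 [ 0.6196 -0.1746 -0.0015] [196 169 134]
2434 ((0.476460337638855, -0.1965721845626831), (0.021290268748998642, 0.11039896309375763), 58.560787200927734) 0.022491684583270444
from [ 0.4628 -0.1801  0.3601] -0.49077590239730307 slide [ 0.0001 -0.0024  0.1601] spin 0.065
```

Run:
```python
from h import *
go([.4637,-.1888,.202],-.549)
```

```text
from [ 0.4628 -0.1801  0.3601] -0.49077590239730307 slide [0.0049 0.0073 0.1581] spin 0.058
```

>>> jog_arm --rows '[{"gripper": 0.06, "slide": [0.005, 0.007, 0.03], "spin": 0.058}, {"gripper": 0.06, "slide": [0.005, 0.007, 0.07], "spin": 0.058}, {"gripper": 0.06, "slide": [0.005, 0.007, 0.11], "spin": 0.058}, {"gripper": 0.06, "slide": [0.005, 0.007, 0.14], "spin": 0.058}, {"gripper": 0.06, "slide": [0.005, 0.007, 0.158], "spin": 0.058}, {"gripper": 0.06, "slide": [0.005, 0.007, 0.158], "spin": 0.058}, {"gripper": 0.015, "slide": [0.005, 0.007, 0.158], "spin": 0.058}, {"gripper": 0.015, "slide": [0.005, 0.007, 0.158], "spin": 0.058}]' --squeeze 40

```text
time_s: 3.05
ee_pos: [0.4644, -0.1882, 0.2021]
eef_rot: [-3.142, -0.001, -0.548]
force: [0.3, -0.1, 0.0]
grip_width: 0.0475
grip_force: 0.0
```

>>> jog_arm --rows '[{"gripper": 0.015, "slide": [0, 0, 0]}, {"gripper": 0.015, "slide": [0, 0, 0]}, {"gripper": 0.015, "slide": [0, 0, 0]}, {"gripper": 0.015, "slide": [0, 0, -0.03]}, {"gripper": 0.015, "slide": [0, 0, -0.07]}, {"gripper": 0.015, "slide": [0, 0, -0.11]}, {"gripper": 0.015, "slide": [0, 0, -0.13]}, {"gripper": 0.015, "slide": [0, 0, -0.13]}]'

```text
$.rows[0]: bad value
```

Run:
```python
from h import *
Y=1.787
u=np.array([np.sin(np.radians(12.39)),-np.cos(np.radians(12.39))]) # cab x
eye=np.array([.475,-.539])
g=eye-u*(.155-.015+.0)
go([*(g-u*.06),.33],Y)
```

```text
from [ 0.4644 -0.1882  0.2021] -0.5481196533047485 slide [ 0.0534  0.1495 -0.1279] spin -2.335
```

>>> jog_arm --rows '[{"gripper": 0.015, "slide": [0, 0, 0], "spin": 0}, {"gripper": 0.015, "slide": [0, 0, 0], "spin": 0}, {"gripper": 0.015, "slide": [0, 0, 0], "spin": 0}, {"gripper": 0.015, "slide": [0, 0, 0], "spin": 0}, {"gripper": 0.015, "slide": [0, 0, -0.03], "spin": 0}, {"gripper": 0.015, "slide": [0, 0, -0.07], "spin": 0}, {"gripper": 0.015, "slide": [0, 0, -0.11], "spin": 0}, {"gripper": 0.015, "slide": [0, 0, -0.13], "spin": 0}]'

```text
time_s: 3.85
ee_pos: [0.4647, -0.1877, 0.3348]
eef_rot: [-3.141, -0.003, -0.547]
force: [-0.6, 0.4, -3.5]
grip_width: 0.0216
grip_force: 40.0
```

>>> jog_arm --rows '[{"gripper": 0.015, "slide": [0, 0.01, 0], "spin": -0.14}, {"gripper": 0.015, "slide": [0, 0.02, 0], "spin": -0.28}, {"gripper": 0.015, "slide": [0, 0.03, 0], "spin": -0.42}, {"gripper": 0.015, "slide": [0, 0.04, 0], "spin": -0.56}, {"gripper": 0.015, "slide": [0, 0.05, 0], "spin": -0.7}, {"gripper": 0.015, "slide": [0, 0.05, 0], "spin": -0.84}, {"gripper": 0.015, "slide": [0, 0.05, 0], "spin": -0.98}, {"gripper": 0.015, "slide": [0, 0.05, 0], "spin": -1.12}]'

```text
time_s: 4.65
ee_pos: [0.4385, -0.2304, 0.3314]
eef_rot: [-3.141, 0.0, 0.578]
force: [-0.1, 0.7, -2.7]
grip_width: 0.0219
grip_force: 40.0
```

>>> jog_arm --rows '[{"gripper": 0.015, "slide": [0, 0, 0], "spin": -0.14}, {"gripper": 0.015, "slide": [0, 0, 0], "spin": -0.28}, {"gripper": 0.015, "slide": [0, 0, 0], "spin": -0.42}, {"gripper": 0.015, "slide": [0, 0, 0], "spin": -0.56}, {"gripper": 0.015, "slide": [0, 0, 0], "spin": -0.7}, {"gripper": 0.015, "slide": [0, 0, 0], "spin": -0.84}, {"gripper": 0.015, "slide": [0, 0, 0], "spin": -0.98}, {"gripper": 0.015, "slide": [0, 0, 0], "spin": -1.12}]'

```text
time_s: 5.45
ee_pos: [0.4385, -0.2303, 0.3314]
eef_rot: [-3.141, -0.0, 1.699]
force: [0.4, -1.1, -2.7]
grip_width: 0.0214
grip_force: 40.0
```

Run:
```python
from h import *
u=np.array([np.sin(np.radians(12.39)),-np.cos(np.radians(12.39))])
eye=np.array([.475,-.539])
for b,z in((.07,.335),(.06,.285),(0,.285),(0,.245)): go([*(eye-u*(.14+b)),z],1.787)
o=telemetry.get_obs();p,d=cams.camera("wrist");save("e.png",p);X=cloud("wrist",d,o);np.save("wX.npy",X);np.save("wp.npy",p)
p,d=cams.camera("side");save("f.png",p);np.save("sideXb.npy",cloud("side",d))
r=finder.masks_of("hook","side")
if r:
    Q=cloud("side",d)[r[0]["region"]];u=np.array([-1,0]);print(r[0]["confidence"],Q.min(0),Q.max(0),Q[np.argmin(Q[:,1])])
```

```text
from [ 0.4385 -0.2303  0.3314] 1.6986203195675715 slide [-0.1016 -0.0217 -0.0036] spin -0.088
from [ 0.4385 -0.2303  0.3314] 1.6986203195675715 slide [-0.1116 -0.0208  0.0464] spin -0.088
from [ 0.4385 -0.2303  0.3314] 1.6986203195675715 slide [-0.1714 -0.0155  0.0464] spin -0.088
from [ 0.4385 -0.2303  0.3314] 1.6986203195675715 slide [-0.1714 -0.0155  0.0864] spin -0.088
0.67 [ 0.4218 -0.3675  0.1321] [0.524  0.405  0.5695] [ 0.4593 -0.3675  0.1373]
```

View pics/e.png

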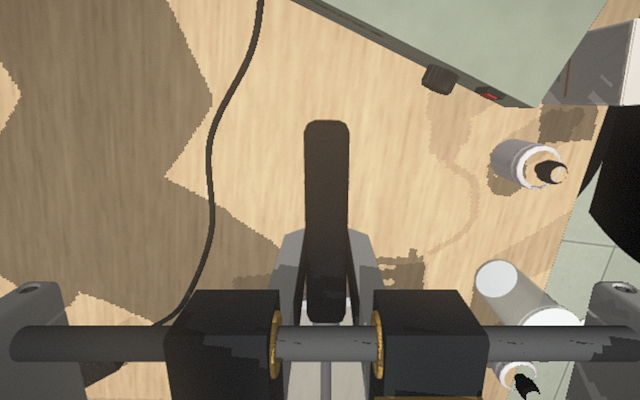

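View pics/f.png

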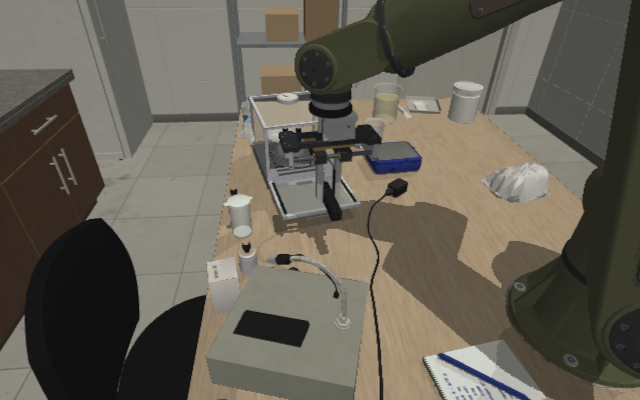

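Hook held level, pointing into the cabinet, with the tip measured at (0.459,-0.368,0.137), which matches the kinematics. In the wrist view the handle is at (327,220) between the fingers. In the side view the gripper is at (330,150) in front of the cabinet. Moving in above the ear.

>>> jog_arm --rows '[{"gripper": 0.015, "slide": [-0.04, -0.01, 0.01], "spin": -0.088}, {"gripper": 0.015, "slide": [-0.08, -0.02, 0.03], "spin": -0.088}, {"gripper": 0.015, "slide": [-0.112, -0.021, 0.046], "spin": -0.088}, {"gripper": 0.015, "slide": [-0.14, -0.018, 0.046], "spin": -0.088}, {"gripper": 0.015, "slide": [-0.165, -0.0155, 0.046], "spin": -0.088}, {"gripper": 0.015, "slide": [-0.171, -0.0155, 0.046], "spin": -0.088}, {"gripper": 0.015, "slide": [-0.171, -0.0155, 0.046], "spin": -0.088}]'

```text
time_s: 6.3
ee_pos: [0.4438, -0.4023, 0.2851]
eef_rot: [-3.141, -0.001, 1.777]
force: [-0.5, -0.3, -1.7]
grip_width: 0.0214
grip_force: 40.0
```

Run:
```python
from h import *
ims=[]
for c,w in(("top",None),("side",None)):
    p,d=cams.camera(c);X=cloud(c,d);np.save(c+"X.npy",X)
    i=cams.camera_info(c);K=np.array(i["camera_matrix"])
    o=telemetry.get_obs();y=o["eef_rot"][2]
    tip=np.array(o["ee_pos"])-.14*np.array([np.cos(y),np.sin(y),0]);tip[2]=o["ee_pos"][2]-.202
    eye=np.array([.475,-.539,.064])
    q=p.copy();us=[]
    for P,col in((tip,(255,0,0)),(eye,(0,255,0))):
        a=K@(np.array(i["R"])@P+np.array(i["t"]));a=a[:2]/a[2];us.append(a)
    v,u=np.array(us).mean(0)[::-1].astype(int)
    q=q[max(v-45,0):v+45,u-65:u+65];q=cv2.resize(q,None,fx=5,fy=5,interpolation=cv2.INTER_CUBIC)
    for a,col in zip(us,((255,0,0),(0,255,0))): cv2.circle(q,(int((a[0]-u+65)*5),int((a[1]-max(v-45,0))*5)),3,col,-1)
    ims.append(q[:290]);print(c,us,(u,v))
    for t in("ear_eye","hook_tip"):
        for r in finder.find_in(t,c)[:2]: print(t,r["confidence"],np.array(r["point"]))
print(tip,telemetry.get_obs()["ee_pos"],y)
save("g.png",np.vstack(ims))
```

```text
top [array([391.9931, 215.6436]), array([391.3748, 219.2832])] (np.int64(391), np.int64(217))
hook_tip 0.62 [ 0.4422 -0.3901  0.1045]
side [array([300.7125, 150.7792]), array([300.126 , 157.1271])] (np.int64(300), np.int64(153))
ear_eye 0.58 [ 0.5165 -0.5587  0.0509]
hook_tip 0.75 [ 0.4406 -0.366   0.106 ]
[ 0.4733 -0.5381  0.0838] [ 0.4441 -0.4014  0.2859] 1.7806521741316648
```

View pics/g.png

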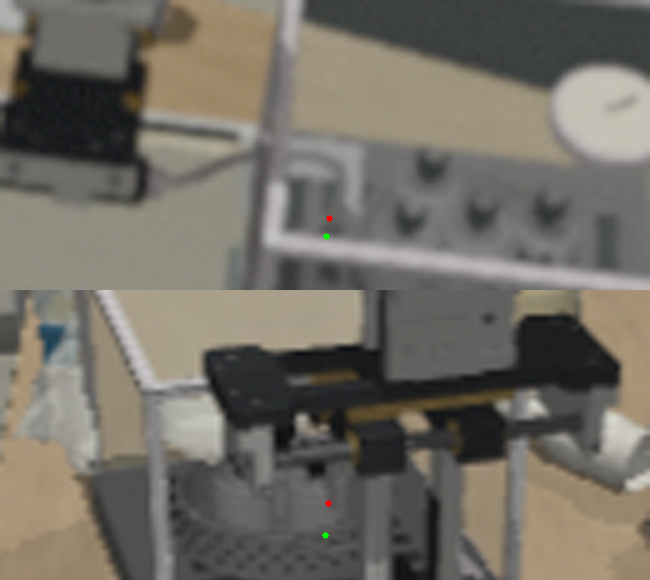

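Top crop: rod enters at (250,150) and bends down near (345,190). The predicted tip (red) and eye (green) lie almost together. The gripper hides the ear in the side crop, so I'll check with depth.

Run:
```python
from h import *
X=np.load("topX.npy")
tip=np.array([.4733,-.5381])
S=X[172:232,370:425].reshape(-1,3)
r=np.hypot(S[:,0]-tip[0],S[:,1]-tip[1])
for lo,hi in((.05,.075),(.075,.09),(.09,.115),(.115,.15)):
    m=(r<.055)&(S[:,2]>lo)&(S[:,2]<hi);print(lo,m.sum());print(S[m][np.argsort(S[m][:,1])][:40])
```

```text
0.05 0
[]
0.075 0
[]
0.09 0
[]
0.115 14
[[ 0.465  -0.4991  0.1291]
 [ 0.4621 -0.499   0.1366]
 [ 0.4685 -0.4976  0.1327]
 [ 0.4615 -0.497   0.1322]
 [ 0.4633 -0.4963  0.134 ]
 [ 0.4659 -0.4954  0.1348]
 [ 0.4635 -0.4942  0.1286]
 [ 0.4621 -0.4939  0.1343]
 [ 0.4627 -0.4917  0.1283]
 [ 0.4608 -0.4915  0.1347]
 [ 0.4619 -0.4892  0.1281]
 [ 0.4642 -0.4884  0.1293]
 [ 0.459  -0.4871  0.1306]
 [ 0.4629 -0.486   0.1298]]
```

>>> jog_arm --rows '[{"gripper": 0.015, "slide": [-0.001, 0.001, 0.01], "spin": 0}, {"gripper": 0.015, "slide": [-0.001, 0.001, 0.02], "spin": 0}, {"gripper": 0.015, "slide": [-0.001, 0.001, 0.03], "spin": 0}, {"gripper": 0.015, "slide": [-0.001, 0.001, 0.037], "spin": 0}, {"gripper": 0.015, "slide": [-0.001, 0.001, 0.037], "spin": 0}, {"gripper": 0.015, "slide": [-0.001, 0.001, 0.037], "spin": 0}]'

```text
time_s: 7.2
ee_pos: [0.4452, -0.4029, 0.2486]
eef_rot: [-3.142, -0.0, 1.781]
force: [0.0, -1.1, -1.4]
grip_width: 0.022
grip_force: 40.0
```

>>> jog_arm --rows '[{"gripper": 0.015, "slide": [0.005, 0, 0], "spin": 0}, {"gripper": 0.015, "slide": [0.01, 0, 0], "spin": 0}, {"gripper": 0.015, "slide": [0.015, 0, 0], "spin": 0}, {"gripper": 0.015, "slide": [0.02, 0, 0], "spin": 0}, {"gripper": 0.015, "slide": [0.026, 0, 0], "spin": 0}, {"gripper": 0.015, "slide": [0.033, 0, 0], "spin": 0}, {"gripper": 0.015, "slide": [0.04, 0, 0], "spin": 0}, {"gripper": 0.015, "slide": [0.05, 0, 0], "spin": 0}]'

```text
time_s: 8.0
ee_pos: [0.4347, -0.3534, 0.2487]
eef_rot: [3.141, 0.0, 1.781]
force: [0.4, -3.5, -2.1]
grip_width: 0.0221
grip_force: 40.0
```

>>> jog_arm --rows '[{"gripper": 0.015, "slide": [0.01, 0, 0], "spin": 0}, {"gripper": 0.015, "slide": [0.02, 0, 0], "spin": 0}, {"gripper": 0.015, "slide": [0.03, 0, 0], "spin": 0}, {"gripper": 0.015, "slide": [0.04, 0, 0], "spin": 0}, {"gripper": 0.015, "slide": [0.05, 0, 0], "spin": 0}, {"gripper": 0.015, "slide": [0.06, 0, 0], "spin": 0}, {"gripper": 0.015, "slide": [0.07, 0, 0], "spin": 0}, {"gripper": 0.015, "slide": [0.08, 0, 0], "spin": 0}]'

```text
time_s: 8.8
ee_pos: [0.4179, -0.2748, 0.2487]
eef_rot: [3.142, 0.0, 1.781]
force: [0.9, -3.5, -2.0]
grip_width: 0.0216
grip_force: 40.0
```

```bash
cat >> h.py <<'E'
C=np.array([.494,-.6096]);ux=np.array([.2146,-.977]);uy=np.array([.977,.2146])
def knobs(c):
    p,d=cams.camera(c);X=cloud(c,d,telemetry.get_obs())
    m=(p.max(2)<50)&(X[...,2]>.088)&(X[...,2]<.115)
    xy=X[...,:2]-C;a=xy@ux;b=xy@uy;m&=(abs(b)<.1)&(a<.1)&(a>-.29)
    n,l,s,_=cv2.connectedComponentsWithStats(m.astype(np.uint8))
    return p,d,X,[(s[k,4],X[l==k].mean(0),np.array([a[l==k].mean(),b[l==k].mean()])) for k in range(1,n) if s[k,4]>8]
E
python3 - <<'E'
from h import *
for c in("side","top"):
    p,d,X,k=knobs(c)
    for x in k: print(c,x)
    save("h_%s.png"%c,p)
E
```

```text
side (np.int32(31), array([ 0.4824, -0.5221,  0.0986]), array([-0.088 ,  0.0074]))
side (np.int32(30), array([ 0.445 , -0.5184,  0.0978]), array([-0.0996, -0.0283]))
side (np.int32(31), array([ 0.4679, -0.488 ,  0.0985]), array([-0.1244,  0.0006]))
side (np.int32(12), array([ 0.492 , -0.4565,  0.1024]), array([-0.15  ,  0.0309]))
side (np.int32(12), array([ 0.453 , -0.4516,  0.1024]), array([-0.1631, -0.0062]))
top (np.int32(13), array([ 0.4848, -0.464 ,  0.0984]), array([-0.1442,  0.0223]))
top (np.int32(10), array([ 0.4451, -0.4579,  0.0988]), array([-0.1587, -0.0153]))
top (np.int32(9), array([ 0.46  , -0.4935,  0.0984]), array([-0.1208, -0.0083]))
```

>>> jog_arm --rows '[{"gripper": 0.015, "slide": [0.01, 0, 0], "spin": 0}, {"gripper": 0.015, "slide": [0.02, 0, 0], "spin": 0}, {"gripper": 0.015, "slide": [0.03, 0, 0], "spin": 0}, {"gripper": 0.015, "slide": [0.04, 0, 0], "spin": 0}, {"gripper": 0.015, "slide": [0.05, 0, 0], "spin": 0}, {"gripper": 0.015, "slide": [0.06, 0, 0], "spin": 0}, {"gripper": 0.015, "slide": [0.07, 0, 0], "spin": 0}, {"gripper": 0.015, "slide": [0.075, 0, 0], "spin": 0}]'

```text
time_s: 9.7
ee_pos: [0.4023, -0.2014, 0.2487]
eef_rot: [-3.142, -0.0, 1.781]
force: [0.6, -2.1, -1.5]
grip_width: 0.0216
grip_force: 40.0
```

Run:
```python
from h import *
for c in("side","top"):
    p,d,X,k=knobs(c)
    for x in k: print(c,x)
```

```text
side (np.int32(31), array([ 0.4654, -0.4495,  0.0986]), array([-0.1626,  0.0064]))
side (np.int32(32), array([ 0.4274, -0.4445,  0.0986]), array([-0.1756, -0.0296]))
side (np.int32(27), array([ 0.4507, -0.4138,  0.0991]), array([-0.2006, -0.0003]))
side (np.int32(32), array([ 0.4753, -0.3834,  0.0985]), array([-0.225 ,  0.0303]))
side (np.int32(31), array([ 0.4359, -0.3782,  0.0978]), array([-0.2386, -0.0071]))
top (np.int32(12), array([ 0.4683, -0.392 ,  0.0997]), array([-0.2181,  0.0216]))
top (np.int32(10), array([ 0.4289, -0.3869,  0.0991]), array([-0.2315, -0.0158]))
top (np.int32(11), array([ 0.4448, -0.4216,  0.0958]), array([-0.1942, -0.0078]))
top (np.int32(10), array([ 0.4582, -0.4565,  0.0997]), array([-0.1572, -0.0021]))
top (np.int32(12), array([ 0.4204, -0.4517,  0.098 ]), array([-0.1701, -0.0381]))
```

>>> jog_arm --rows '[{"gripper": 0.015, "slide": [-0.007, 0, 0], "spin": 0}, {"gripper": 0.015, "slide": [-0.007, 0, 0], "spin": 0}, {"gripper": 0.015, "slide": [-0.007, 0, -0.015], "spin": 0}, {"gripper": 0.015, "slide": [-0.007, 0, -0.03], "spin": 0}, {"gripper": 0.015, "slide": [-0.007, 0, -0.05], "spin": 0}, {"gripper": 0.015, "slide": [-0.007, 0, -0.08], "spin": 0}, {"gripper": 0.015, "slide": [0.0, 0, -0.09], "spin": 0.05}, {"gripper": 0.015, "slide": [0.0, 0, -0.09], "spin": 0.14}]'

```text
time_s: 10.6
ee_pos: [0.4025, -0.2024, 0.3402]
eef_rot: [3.139, 0.001, 1.638]
force: [0.5, -0.5, -2.9]
grip_width: 0.0215
grip_force: 40.0
```

Run:
```python
from h import *
p,d,X,k=knobs("side")
for x in k: print(x)
go([.4644,-.1882,.338],-.548)
```

```text
(np.int32(15), array([ 0.4689, -0.4498,  0.0972]), array([-0.1615,  0.0098]))
(np.int32(13), array([ 0.4272, -0.4442,  0.0944]), array([-0.1759, -0.0298]))
(np.int32(15), array([ 0.4481, -0.414 ,  0.0972]), array([-0.201 , -0.0029]))
(np.int32(32), array([ 0.4756, -0.3826,  0.0986]), array([-0.2257,  0.0307]))
(np.int32(33), array([ 0.4362, -0.3783,  0.0979]), array([-0.2383, -0.0068]))
from [ 0.4025 -0.2025  0.3394] 1.631624790849231 slide [0.0105 0.0627 0.0014] spin 2.18
```

>>> jog_arm --rows '[{"gripper": 0.015, "slide": [0, 0.01, 0], "spin": 0.14}, {"gripper": 0.015, "slide": [0, 0.02, 0], "spin": 0.28}, {"gripper": 0.015, "slide": [0, 0.03, 0], "spin": 0.42}, {"gripper": 0.015, "slide": [0, 0.04, 0], "spin": 0.56}, {"gripper": 0.015, "slide": [0, 0.05, 0], "spin": 0.7}, {"gripper": 0.015, "slide": [0.005, 0.06, 0], "spin": 0.84}, {"gripper": 0.015, "slide": [0.01, 0.063, 0], "spin": 0.98}, {"gripper": 0.015, "slide": [0.01, 0.063, 0], "spin": 1.12}]'

```text
time_s: 11.45
ee_pos: [0.465, -0.1878, 0.3381]
eef_rot: [-3.141, 0.001, 0.517]
force: [-0.1, 0.4, -2.2]
grip_width: 0.0219
grip_force: 40.0
```

>>> jog_arm --rows '[{"gripper": 0.015, "slide": [0, 0, 0], "spin": 0.14}, {"gripper": 0.015, "slide": [0, 0, 0], "spin": 0.28}, {"gripper": 0.015, "slide": [0, 0, 0], "spin": 0.42}, {"gripper": 0.015, "slide": [0, 0, 0], "spin": 0.56}, {"gripper": 0.015, "slide": [0, 0, 0], "spin": 0.7}, {"gripper": 0.015, "slide": [0, 0, 0], "spin": 0.84}, {"gripper": 0.015, "slide": [0, 0, 0], "spin": 0.98}, {"gripper": 0.015, "slide": [0, 0, 0], "spin": 1.06}]'

```text
time_s: 12.25
ee_pos: [0.4646, -0.1883, 0.3382]
eef_rot: [3.142, 0.001, -0.543]
force: [-0.3, -0.2, -2.2]
grip_width: 0.0216
grip_force: 40.0
```

Run:
```python
from h import *
go([.4644,-.1882,.204],-.548)
```

```text
from [ 0.4646 -0.1883  0.3382] -0.5434753597665329 slide [-0.0002  0.      0.1342] spin 0.005
```

>>> jog_arm --rows '[{"gripper": 0.015, "slide": [0, 0, 0.04], "spin": 0}, {"gripper": 0.015, "slide": [0, 0, 0.08], "spin": 0}, {"gripper": 0.015, "slide": [0, 0, 0.11], "spin": 0}, {"gripper": 0.015, "slide": [0, 0, 0.125], "spin": 0}, {"gripper": 0.015, "slide": [0, 0, 0.135], "spin": 0}, {"gripper": 0.015, "slide": [0, 0, 0.135], "spin": 0}, {"gripper": 0.05, "slide": [0, 0, 0.135], "spin": 0}, {"gripper": 0.05, "slide": [0, 0, 0.135], "spin": 0}]'

```text
time_s: 13.05
ee_pos: [0.4648, -0.1881, 0.2044]
eef_rot: [-3.141, -0.001, -0.539]
force: [-0.1, -0.3, -0.1]
grip_width: 0.0342
grip_force: 0.0
```

>>> jog_arm --rows '[{"gripper": 0.05, "slide": [0, 0, 0], "spin": 0}, {"gripper": 0.05, "slide": [0, 0, -0.03], "spin": 0}, {"gripper": 0.05, "slide": [0, 0, -0.07], "spin": 0}, {"gripper": 0.05, "slide": [0, 0, -0.11], "spin": 0}, {"gripper": 0.05, "slide": [0, 0, -0.15], "spin": 0}]'

```text
time_s: 13.55
ee_pos: [0.4643, -0.1878, 0.3558]
eef_rot: [-3.142, -0.001, -0.539]
force: [0.6, -1.1, 0.3]
grip_width: 0.0499
grip_force: 0.0
```

Run:
```python
from h import *
o=telemetry.get_obs();p,d=cams.camera("wrist");save("i.png",p);X=cloud("wrist",d,o);np.save("wX.npy",X);np.save("wp.npy",p)
g=p.max(2)
m=(g<60)&(X[...,2]>.06)&(X[...,2]<.08)&(X[...,1]<-.1)&(X[...,0]>.5)
n,l,s,ce=cv2.connectedComponentsWithStats(m.astype(np.uint8))
for k in range(1,n):
    if s[k,4]>15: print("knob",s[k],X[l==k].mean(0),cv2.minEnclosingCircle(X[l==k][:,:2].astype(np.float32)))
m=(g<95)&(X[...,2]>.012)&(X[...,2]<.035)&(X[...,1]<-.12)&(X[...,0]>.38)&(X[...,0]<.56)
Q=X[m];print(m.sum(),cv2.minAreaRect(Q[:,:2].astype(np.float32)),np.median(Q[:,2]))
for t in("tin_5","vial","carton"):
    for c in("wrist","side"):
        if c=="side" and t=="tin_5": cams.camera("side")
        for r in finder.find_in(t,c)[:8]: print(c,t,round(r["confidence"],2),np.array(r["point"]))
```

```text
3452 ((0.47881224751472473, -0.2939382493495941), (0.3533037304878235, 0.1355387270450592), 81.37628936767578) 0.02304004902231932
wrist tin_5 0.94 [ 0.4579 -0.4101  0.0832]
wrist tin_5 0.89 [ 0.5963 -0.1846  0.0471]
wrist tin_5 0.82 [ 0.4679 -0.4428  0.0624]
wrist tin_5 0.78 [ 0.4408 -0.3793  0.0813]
wrist tin_5 0.64 [ 0.4307 -0.4309  0.0557]
wrist tin_5 0.62 [ 0.4816 -0.382   0.0802]
side tin_5 0.79 [ 0.601  -0.1686  0.0342]
wrist vial 0.61 [ 0.448  -0.4029  0.0363]
side vial 0.67 [ 0.621  -0.2879  0.0645]
side vial 0.54 [ 0.5996 -0.1702  0.0354]
wrist carton 0.69 [ 0.6323 -0.1084  0.0848]
side carton 0.58 [ 0.6344 -0.0755  0.0783]
```

View pics/i.png

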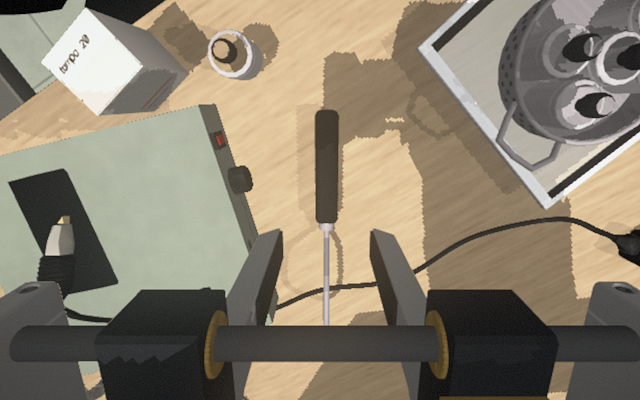

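The hook lies flat at its old place, handle from (327,110) to (325,222). The basket is on the door at (580,80) with its front ear at (530,140), and tin A is at (232,52). Next I'll measure tin A and the basket from this image.

```bash
cat >> h.py <<'E'
def tins(X,p,x0,x1,y0,y1,zb):
    "knob tops and lids: clusters in a height band above base height zb"
    for n,lo,hi in(("knob",.064,.078),("lid",.046,.055)):
        m=(X[...,2]>zb+lo)&(X[...,2]<zb+hi)&(X[...,0]>x0)&(X[...,0]<x1)&(X[...,1]>y0)&(X[...,1]<y1)
        k,l,s,_=cv2.connectedComponentsWithStats(m.astype(np.uint8))
        for j in range(1,k):
            if s[j,4]>25:
                Q=X[l==j];c,r=cv2.minEnclosingCircle(Q[:,:2].astype(np.float32));print(n,s[j,4],"mean",Q.mean(0),"circ",np.round(c,4),round(r,4))
E
python3 - <<'E'
from h import *
X=np.load("wX.npy");p=np.load("wp.npy")
tins(X,p,.56,.64,-.23,-.14,0);print()
tins(X,p,.37,.53,-.5,-.32,.033)
go([.598,-.182,.33],-.14)
E
```

```text
knob 241 mean [ 0.6    -0.1827  0.0693] circ [ 0.6016 -0.1815] 0.0085
lid 592 mean [ 0.6004 -0.1826  0.0487] circ [ 0.602  -0.1814] 0.0181

knob 390 mean [ 0.4764 -0.3858  0.1015] circ [ 0.4748 -0.3892] 0.0089
knob 206 mean [ 0.453  -0.4144  0.1001] circ [ 0.4518 -0.4184] 0.0079
knob 364 mean [ 0.4382 -0.3813  0.1015] circ [ 0.4363 -0.3847] 0.009
lid 65 mean [ 0.4691 -0.4388  0.0802] circ [ 0.4688 -0.439 ] 0.0067
lid 718 mean [ 0.4774 -0.3837  0.0816] circ [ 0.4747 -0.3896] 0.0184
lid 693 mean [ 0.4539 -0.4138  0.0816] circ [ 0.4514 -0.4201] 0.0185
lid 51 mean [ 0.4696 -0.4042  0.0822] circ [ 0.4699 -0.4033] 0.006
lid 36 mean [ 0.4763 -0.3859  0.0838] circ [ 0.4758 -0.3876] 0.0043
lid 60 mean [ 0.4524 -0.4171  0.0843] circ [ 0.4511 -0.4194] 0.0049
lid 638 mean [ 0.4399 -0.3791  0.0816] circ [ 0.4358 -0.3848] 0.0183
lid 35 mean [ 0.4273 -0.3983  0.082 ] circ [ 0.4274 -0.3977] 0.0057
lid 42 mean [ 0.4379 -0.3814  0.0844] circ [ 0.4374 -0.3823] 0.0043
from [ 0.4645 -0.1879  0.3524] -0.5392103188712911 slide [ 0.1115 -0.0736  0.0224] spin -0.399
```

>>> jog_arm --rows '[{"gripper": 0.04, "slide": [0.035, -0.025, 0], "spin": -0.14}, {"gripper": 0.04, "slide": [0.07, -0.05, 0.01], "spin": -0.28}, {"gripper": 0.04, "slide": [0.1, -0.07, 0.02], "spin": -0.399}, {"gripper": 0.04, "slide": [0.1147, -0.0762, 0.02], "spin": -0.399}, {"gripper": 0.04, "slide": [0.1147, -0.0762, 0.02], "spin": -0.399}, {"gripper": 0.04, "slide": [0.1147, -0.0762, 0.03], "spin": -0.399}]'

```text
time_s: 14.55
ee_pos: [0.6018, -0.1815, 0.3236]
eef_rot: [3.141, -0.001, -0.141]
force: [-0.4, -0.6, 0.4]
grip_width: 0.04
grip_force: 0.0
```

Run:
```python
from h import *
go([.602,-.1814,.255],-.14)
```

```text
from [ 0.6018 -0.1815  0.3236] -0.1407211976766216 slide [ 0.0001 -0.0001  0.0686] spin -0.001
```

>>> jog_arm --rows '[{"gripper": 0.04, "slide": [0, 0, 0.03], "spin": 0}, {"gripper": 0.04, "slide": [0, 0, 0.055], "spin": 0}, {"gripper": 0.04, "slide": [0, 0, 0.0686], "spin": 0}, {"gripper": 0.04, "slide": [0, 0, 0.0686], "spin": 0}, {"gripper": 0.01, "slide": [0, 0, 0.0686], "spin": 0}, {"gripper": 0.01, "slide": [0, 0, 0.0686], "spin": 0}, {"gripper": 0.01, "slide": [0, 0, 0.0686], "spin": 0}, {"gripper": 0.01, "slide": [0, 0, 0.0686], "spin": 0}]' --squeeze 25

```text
time_s: 15.35
ee_pos: [0.6023, -0.1815, 0.2561]
eef_rot: [3.141, -0.002, -0.14]
force: [-1.3, 0.7, 4.0]
grip_width: 0.0157
grip_force: 25.0
```

>>> jog_arm --rows '[{"gripper": 0.01, "slide": [0, 0, 0], "spin": 0}, {"gripper": 0.01, "slide": [0, 0, -0.03], "spin": 0}, {"gripper": 0.01, "slide": [0, 0, -0.07], "spin": 0}, {"gripper": 0.01, "slide": [0, 0, -0.11], "spin": 0}, {"gripper": 0.01, "slide": [0, 0, -0.12], "spin": 0}]'

```text
time_s: 15.85
ee_pos: [0.6022, -0.1814, 0.38]
eef_rot: [3.14, -0.006, -0.14]
force: [0.0, 1.4, -0.4]
grip_width: 0.0158
grip_force: 25.0
```

Run:
```python
from h import *
go([.36,-.40,.375],-.14)
```

```text
from [ 0.6022 -0.1814  0.38  ] -0.1401486254522306 slide [-0.2093  0.2503  0.005 ] spin -0.0
```

>>> jog_arm --rows '[{"gripper": 0.01, "slide": [-0.03, 0.03, 0], "spin": 0}, {"gripper": 0.01, "slide": [-0.06, 0.07, 0], "spin": 0}, {"gripper": 0.01, "slide": [-0.09, 0.11, 0], "spin": 0}, {"gripper": 0.01, "slide": [-0.12, 0.15, 0], "spin": 0}, {"gripper": 0.01, "slide": [-0.15, 0.19, 0], "spin": 0}, {"gripper": 0.01, "slide": [-0.18, 0.22, 0], "spin": 0}, {"gripper": 0.01, "slide": [-0.2, 0.25, 0], "spin": 0}, {"gripper": 0.01, "slide": [-0.2, 0.25, 0], "spin": 0}]'

```text
time_s: 16.65
ee_pos: [0.3666, -0.4034, 0.3744]
eef_rot: [-3.141, 0.001, -0.144]
force: [0.7, 0.2, -0.2]
grip_width: 0.016
grip_force: 25.0
```

Run:
```python
from h import *
o=telemetry.get_obs();p,d=cams.camera("wrist");save("j.png",p);X=cloud("wrist",d,o);np.save("wX.npy",X);np.save("wp.npy",p)
print(o["ee_pos"])
tins(X,p,.37,.53,-.5,-.32,.033)
# rim circle
m=(X[...,2]>.056)&(X[...,2]<.066)&(X[...,0]>.36)&(X[...,0]<.54)&(X[...,1]>-.51)&(X[...,1]<-.32)
Q=X[m];r=np.hypot(Q[:,0]-.45,Q[:,1]+.418);Q=Q[(r>.054)&(r<.067)]
A=np.c_[2*Q[:,:2],np.ones(len(Q))]
s=np.linalg.lstsq(A,(Q[:,:2]**2).sum(1),rcond=None)[0];print("rim",len(Q),s[:2],np.sqrt(s[2]+s[0]**2+s[1]**2))
```

```text
[ 0.3666 -0.4034  0.3744]
knob 245 mean [ 0.4736 -0.3906  0.1026] circ [ 0.4742 -0.3899] 0.0085
knob 246 mean [ 0.4638 -0.4543  0.1024] circ [ 0.4644 -0.4554] 0.0086
knob 218 mean [ 0.4502 -0.4207  0.1027] circ [ 0.4503 -0.4208] 0.0086
knob 216 mean [ 0.4271 -0.4497  0.1025] circ [ 0.4264 -0.451 ] 0.0085
knob 207 mean [ 0.4355 -0.3861  0.1026] circ [ 0.4352 -0.3851] 0.0084
lid 616 mean [ 0.474  -0.3906  0.0818] circ [ 0.4744 -0.3898] 0.0178
lid 613 mean [ 0.4641 -0.4544  0.0818] circ [ 0.4643 -0.4554] 0.018
lid 578 mean [ 0.4506 -0.4206  0.0818] circ [ 0.4503 -0.4207] 0.0178
lid 538 mean [ 0.4274 -0.4498  0.0818] circ [ 0.4264 -0.451 ] 0.018
lid 527 mean [ 0.436  -0.3859  0.0818] circ [ 0.4352 -0.3849] 0.018
rim 2900 [ 0.4498 -0.4198] 0.0605924062787354
```

View pics/j.png

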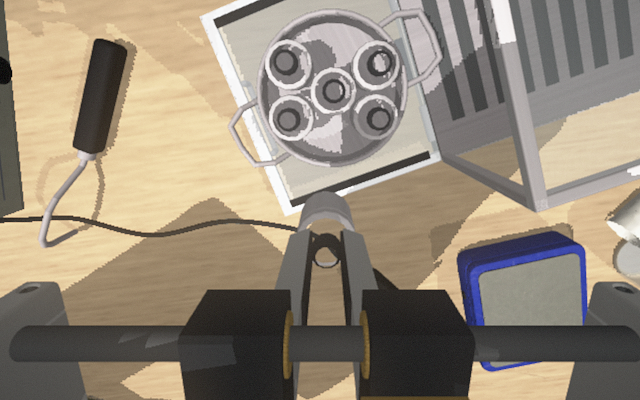

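The wrist view shows the basket at (335,90) with free places above the middle at (330,40) and below it at (325,140). The held tin hangs between the fingers at (325,230). I'll check the held tin's offset in the gripper and then work out the move to the far place.

Run:
```python
from h import *
X=np.load("wX.npy");p=np.load("wp.npy")
S=np.s_[185:290,290:365]
Y=X[S];P=p[S]
y=-.144;rel=Y[...,:2]-np.array([.3666,-.4034]);tx=rel@np.array([np.cos(y),np.sin(y)]);ty=rel@np.array([np.sin(y),-np.cos(y)])
for n,lo,hi in(("knob",.183,.195),("lid",.163,.173)):
    m=(Y[...,2]>lo)&(Y[...,2]<hi)&(abs(ty)<.022)&(abs(tx)<.04)
    if n=="knob": m&=abs(ty)<.0085
    print(n,m.sum(),tx[m].min(),tx[m].max(),ty[m].min(),ty[m].max(),cv2.minEnclosingCircle(np.c_[tx[m],ty[m]].astype(np.float32)))
m=(abs(ty)<.022)&(abs(tx)<.05)&(Y[...,2]<.165)&(Y[...,2]>.1);print("body",tx[m].max(),ty[m].min(),ty[m].max())
go([.4878,-.4254,.375],-.14)
go([.4878,-.4254,.29],-.14)
```

```text
knob 460 -0.008537413545757273 0.00825150630735944 -0.00849353500537304 0.008495499438447029 ((0.00011399604409234598, 4.5917626266600564e-05), 0.01167879719287157)
lid 564 -0.018693844060146247 0.01732476423752488 -0.017189216956362285 0.01637773078414463 ((-0.000786839984357357, -9.261711966246367e-05), 0.0182084608823061)
body 0.01750139002154645 -0.017606724102800557 0.017546708543226475
from [ 0.3679 -0.4021  0.3744] -0.14316684073918484 slide [ 0.122   0.006  -0.0006] spin -0.003
from [ 0.3679 -0.4021  0.3744] -0.14316684073918484 slide [0.122  0.006  0.0844] spin -0.003
```

>>> jog_arm --rows '[{"gripper": 0.01, "slide": [0.04, 0.002, 0], "spin": 0}, {"gripper": 0.01, "slide": [0.08, 0.0045, 0], "spin": 0}, {"gripper": 0.01, "slide": [0.11, 0.0045, 0], "spin": 0}, {"gripper": 0.01, "slide": [0.1232, 0.0046, 0], "spin": 0}, {"gripper": 0.01, "slide": [0.1232, 0.0046, 0], "spin": 0}, {"gripper": 0.01, "slide": [0.1232, 0.0046, 0.015], "spin": 0}, {"gripper": 0.01, "slide": [0.1232, 0.0046, 0.025], "spin": 0}, {"gripper": 0.01, "slide": [0.1232, 0.0046, 0.025], "spin": 0}]'

```text
time_s: 17.5
ee_pos: [0.4898, -0.4226, 0.3477]
eef_rot: [-3.14, 0.003, -0.141]
force: [0.3, 0.4, -0.7]
grip_width: 0.0158
grip_force: 25.0
```

>>> jog_arm --rows '[{"gripper": 0.01, "slide": [0, 0, 0.008], "spin": 0}, {"gripper": 0.01, "slide": [0, 0, 0.016], "spin": 0}, {"gripper": 0.01, "slide": [0, 0, 0.024], "spin": 0}, {"gripper": 0.01, "slide": [0, 0, 0.03], "spin": 0}, {"gripper": 0.01, "slide": [0, 0, 0.03], "spin": 0}]'

```text
time_s: 18.0
ee_pos: [0.4905, -0.4228, 0.3189]
eef_rot: [-3.141, 0.001, -0.14]
force: [0.4, 0.3, -0.6]
grip_width: 0.0158
grip_force: 25.0
```

>>> jog_arm --rows '[{"gripper": 0.01, "slide": [0, 0, 0.008], "spin": 0}, {"gripper": 0.01, "slide": [0, 0, 0.015], "spin": 0}, {"gripper": 0.01, "slide": [0, 0, 0.022], "spin": 0}, {"gripper": 0.01, "slide": [0, 0, 0.027], "spin": 0}, {"gripper": 0.01, "slide": [0, 0, 0.029], "spin": 0}, {"gripper": 0.01, "slide": [0, 0, 0.029], "spin": 0}]'

```text
time_s: 18.6
ee_pos: [0.4905, -0.4228, 0.2907]
eef_rot: [-3.141, 0.0, -0.14]
force: [-0.7, 0.3, -0.3]
grip_width: 0.016
grip_force: 25.0
```

>>> jog_arm --rows '[{"gripper": 0.01, "slide": [0, 0, 0.001], "spin": 0}, {"gripper": 0.01, "slide": [0, 0, 0.002], "spin": 0}, {"gripper": 0.01, "slide": [0, 0, 0.002], "spin": 0}]'

```text
time_s: 18.9
ee_pos: [0.4906, -0.4228, 0.2892]
eef_rot: [3.141, -0.0, -0.14]
force: [-0.9, 1.0, 0.3]
grip_width: 0.0158
grip_force: 25.0
```

Base within about 1 mm of the basket floor; release and rise.

>>> jog_arm --rows '[{"gripper": 0.024, "slide": [0, 0, 0.001], "spin": 0}, {"gripper": 0.024, "slide": [0, 0, 0.001], "spin": 0}, {"gripper": 0.024, "slide": [0, 0, -0.02], "spin": 0}, {"gripper": 0.024, "slide": [0, 0, -0.05], "spin": 0}, {"gripper": 0.03, "slide": [0, 0, -0.085], "spin": 0}]'

```text
time_s: 19.4
ee_pos: [0.4905, -0.4227, 0.3743]
eef_rot: [-3.14, 0.001, -0.14]
force: [0.1, -0.2, 0.3]
grip_width: 0.0283
grip_force: 0.0
```

Run:
```python
from h import *
go([.54,-.38,.37],-.14)
go([.642,-.379,.33],-.14)
```

```text
from [ 0.4905 -0.4227  0.3743] -0.1401840345798897 slide [ 0.043  -0.0492  0.0043] spin -0.0
from [ 0.4905 -0.4227  0.3743] -0.1401840345798897 slide [ 0.1439 -0.0644  0.0443] spin -0.0
```

>>> jog_arm --rows '[{"gripper": 0.04, "slide": [0.025, -0.025, 0], "spin": 0}, {"gripper": 0.04, "slide": [0.043, -0.05, 0], "spin": 0}, {"gripper": 0.04, "slide": [0.043, -0.05, 0], "spin": 0}, {"gripper": 0.04, "slide": [0.043, -0.05, 0], "spin": 0}]'

```text
time_s: 19.8
ee_pos: [0.5403, -0.379, 0.3739]
eef_rot: [3.142, 0.0, -0.139]
force: [-0.6, 0.1, 0.4]
grip_width: 0.04
grip_force: 0.0
```

Run:
```python
from h import *
o=telemetry.get_obs();p,d=cams.camera("wrist");X=cloud("wrist",d,o);np.save("wX.npy",X);np.save("wp.npy",p)
print(o["ee_pos"],telemetry.get_obs()["ee_pos"])
tins(X,p,.59,.69,-.43,-.33,0)
```

```text
[ 0.5403 -0.379   0.3739] [ 0.5399 -0.3796  0.3739]
knob 185 mean [ 0.6422 -0.3799  0.0696] circ [ 0.6428 -0.3796] 0.0084
lid 482 mean [ 0.6428 -0.3798  0.0488] circ [ 0.6428 -0.3793] 0.018
```

>>> jog_arm --rows '[{"gripper": 0.04, "slide": [0.045, -0.006, 0.01], "spin": 0}, {"gripper": 0.04, "slide": [0.085, -0.012, 0.03], "spin": 0}, {"gripper": 0.04, "slide": [0.1016, -0.0138, 0.04], "spin": 0}, {"gripper": 0.04, "slide": [0.1016, -0.0138, 0.05], "spin": 0}, {"gripper": 0.04, "slide": [0.1016, -0.0138, 0.085], "spin": 0}, {"gripper": 0.04, "slide": [0.1016, -0.0138, 0.11], "spin": 0}, {"gripper": 0.04, "slide": [0.1016, -0.0138, 0.119], "spin": 0}, {"gripper": 0.04, "slide": [0.1016, -0.0138, 0.119], "spin": 0}]'

```text
time_s: 20.65
ee_pos: [0.6417, -0.3805, 0.2544]
eef_rot: [-3.141, 0.001, -0.141]
force: [0.3, -0.4, -0.4]
grip_width: 0.0402
grip_force: 0.0
```

>>> jog_arm --rows '[{"gripper": 0.01, "slide": [0, 0, 0], "spin": 0}, {"gripper": 0.01, "slide": [0, 0, 0], "spin": 0}, {"gripper": 0.01, "slide": [0, 0, 0], "spin": 0}, {"gripper": 0.01, "slide": [0, 0, 0], "spin": 0}, {"gripper": 0.01, "slide": [0, 0, -0.03], "spin": 0}, {"gripper": 0.01, "slide": [0, 0, -0.07], "spin": 0}, {"gripper": 0.01, "slide": [0, 0, -0.11], "spin": 0}, {"gripper": 0.01, "slide": [0, 0, -0.13], "spin": 0}]'

```text
time_s: 21.45
ee_pos: [0.6425, -0.3796, 0.3898]
eef_rot: [3.139, -0.005, -0.14]
force: [-0.5, -0.5, -0.3]
grip_width: 0.0155
grip_force: 25.0
```

Run:
```python
from h import *
go([.54,-.32,.385],-.14)
go([.345,-.40,.385],-.14)
```

```text
from [ 0.6425 -0.3796  0.3898] -0.14007540901042637 slide [-0.1098 -0.0447  0.0048] spin -0.0
from [ 0.6425 -0.3796  0.3898] -0.14007540901042637 slide [-0.2917  0.0617  0.0048] spin -0.0
```

>>> jog_arm --rows '[{"gripper": 0.01, "slide": [-0.04, 0.01, 0], "spin": 0}, {"gripper": 0.01, "slide": [-0.085, 0.02, 0], "spin": 0}, {"gripper": 0.01, "slide": [-0.13, 0.03, 0], "spin": 0}, {"gripper": 0.01, "slide": [-0.175, 0.04, 0], "spin": 0}, {"gripper": 0.01, "slide": [-0.22, 0.05, 0], "spin": 0}, {"gripper": 0.01, "slide": [-0.26, 0.06, 0], "spin": 0}, {"gripper": 0.01, "slide": [-0.285, 0.06, 0], "spin": 0}, {"gripper": 0.01, "slide": [-0.285, 0.06, 0], "spin": 0}]'

```text
time_s: 22.25
ee_pos: [0.3498, -0.3994, 0.3858]
eef_rot: [3.141, -0.0, -0.142]
force: [-0.3, 0.0, -1.2]
grip_width: 0.0156
grip_force: 25.0
```

>>> jog_arm --rows '[{"gripper": 0.01, "slide": [0, 0, 0], "spin": 0}, {"gripper": 0.01, "slide": [0, 0, 0], "spin": 0}]'

```text
time_s: 22.45
ee_pos: [0.3528, -0.3994, 0.3852]
eef_rot: [3.141, -0.0, -0.14]
force: [1.0, -0.1, 0.1]
grip_width: 0.0159
grip_force: 25.0
```

Run:
```python
from h import *
o=telemetry.get_obs();p,d=cams.camera("wrist");X=cloud("wrist",d,o);save("k.png",p)
E=np.array(o["ee_pos"]);y=o["eef_rot"][2];print(E,y)
tins(X,p,.385,.53,-.5,-.32,.033)
rel=X[...,:2]-E[:2];tx=rel@np.array([np.cos(y),np.sin(y)]);ty=rel@np.array([np.sin(y),-np.cos(y)])
for n,h,w in(("knob",.07,.0085),("lid",.05,.022)):
    z=E[2]-.2549+h;m=(abs(X[...,2]-z)<.006)&(abs(ty)<w)&(abs(tx)<.04)
    print(n,m.sum(),tx[m].min(),tx[m].max(),ty[m].min(),ty[m].max())
m=(X[...,2]>.056)&(X[...,2]<.066)
Q=X[m];r=np.hypot(Q[:,0]-.45,Q[:,1]+.42);Q=Q[(r>.054)&(r<.067)]
A=np.c_[2*Q[:,:2],np.ones(len(Q))]
s=np.linalg.lstsq(A,(Q[:,:2]**2).sum(1),rcond=None)[0];print("rim",len(Q),s[:2],np.sqrt(s[2]+s[0]**2+s[1]**2))
```

```text
[ 0.3528 -0.3994  0.3852] -0.1395663624873431
knob 255 mean [ 0.4875 -0.4219  0.1024] circ [ 0.489  -0.4222] 0.0085
knob 229 mean [ 0.4732 -0.3903  0.1025] circ [ 0.4744 -0.3897] 0.0085
knob 240 mean [ 0.4636 -0.454   0.1023] circ [ 0.4645 -0.4552] 0.0085
knob 210 mean [ 0.45   -0.4203  0.1027] circ [ 0.4503 -0.4207] 0.0085
knob 198 mean [ 0.4353 -0.3857  0.1027] circ [ 0.4346 -0.385 ] 0.0081
knob 208 mean [ 0.4266 -0.4497  0.1025] circ [ 0.4263 -0.451 ] 0.0085
lid 1126 mean [ 0.4788 -0.4048  0.0818] circ [ 0.4802 -0.4063] 0.0356
lid 595 mean [ 0.4639 -0.4541  0.0818] circ [ 0.4644 -0.4553] 0.0181
lid 559 mean [ 0.4503 -0.4205  0.0818] circ [ 0.4505 -0.4205] 0.018
lid 511 mean [ 0.4355 -0.3859  0.0818] circ [ 0.4353 -0.3849] 0.0178
lid 521 mean [ 0.4269 -0.4497  0.0818] circ [ 0.4265 -0.451 ] 0.0181
knob 434 -0.007986297739101643 0.00873869760884984 -0.008439762984951348 0.008421404744859733
lid 571 -0.017474952514482712 0.017763935978589662 -0.016953319704946474 0.016529768668938134
rim 2474 [ 0.4498 -0.42  ] 0.06056776638847144
```

View pics/k.png

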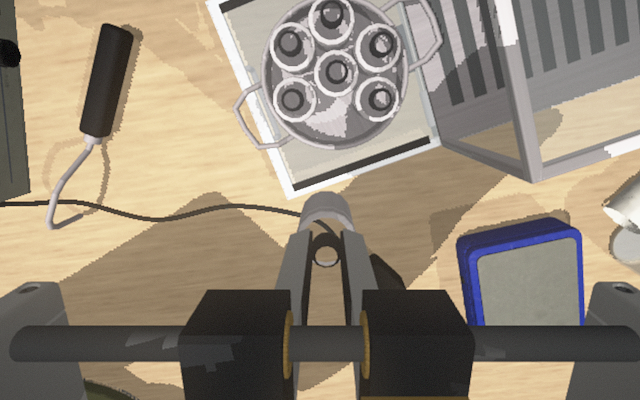

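Six tins are now in the basket, with the free place at (325,125), and the held tin hangs straight. I'll check that the arm has settled, then place tin B.

Run:
```python
from h import *
o=telemetry.get_obs();print(o["joint_vel"],o["time_s"])
go([.4123,-.4158,.385],-.14)
```

```text
[ 0.0047  0.0039  0.0057 -0.0029  0.001  -0.0033] 22.5
from [ 0.3529 -0.3993  0.385 ] -0.13927860415612692 slide [ 0.0611  0.008  -0.    ] spin 0.001
```

>>> jog_arm --rows '[{"gripper": 0.01, "slide": [0.03, 0.004, 0], "spin": 0}, {"gripper": 0.01, "slide": [0.055, 0.0075, 0], "spin": 0}, {"gripper": 0.01, "slide": [0.0611, 0.008, 0], "spin": 0}, {"gripper": 0.01, "slide": [0.0611, 0.008, 0.01], "spin": 0}, {"gripper": 0.01, "slide": [0.0611, 0.008, 0.03], "spin": 0}, {"gripper": 0.01, "slide": [0.0611, 0.008, 0.035], "spin": 0}, {"gripper": 0.01, "slide": [0.0611, 0.008, 0.035], "spin": 0}, {"gripper": 0.01, "slide": [0.0611, 0.008, 0.035], "spin": 0}]'

```text
time_s: 23.3
ee_pos: [0.4112, -0.4159, 0.3507]
eef_rot: [3.141, -0.0, -0.14]
force: [-0.4, 0.1, -0.2]
grip_width: 0.016
grip_force: 25.0
```

Run:
```python
from h import *
go([.4123,-.4158,.29],-.14)
```

```text
from [ 0.4112 -0.4159  0.3507] -0.14040804003266927 slide [ 0.001  -0.0003  0.0607] spin -0.0
```

>>> jog_arm --rows '[{"gripper": 0.01, "slide": [0.001, 0, 0.01], "spin": 0}, {"gripper": 0.01, "slide": [0.001, 0, 0.02], "spin": 0}, {"gripper": 0.01, "slide": [0.001, 0, 0.03], "spin": 0}, {"gripper": 0.01, "slide": [0.001, 0, 0.04], "spin": 0}, {"gripper": 0.01, "slide": [0.001, 0, 0.05], "spin": 0}, {"gripper": 0.01, "slide": [0.001, 0, 0.055], "spin": 0}, {"gripper": 0.01, "slide": [0.001, 0, 0.055], "spin": 0}]'

```text
time_s: 24.0
ee_pos: [0.4124, -0.416, 0.2941]
eef_rot: [-3.141, 0.001, -0.14]
force: [-0.4, -0.0, -0.9]
grip_width: 0.0153
grip_force: 25.0
```

>>> jog_arm --rows '[{"gripper": 0.01, "slide": [0, 0, 0.003], "spin": 0}, {"gripper": 0.01, "slide": [0, 0, 0.006], "spin": 0}, {"gripper": 0.01, "slide": [0, 0, 0.0075], "spin": 0}, {"gripper": 0.01, "slide": [0, 0, 0.0075], "spin": 0}]'

```text
time_s: 24.4
ee_pos: [0.4127, -0.4162, 0.2891]
eef_rot: [3.14, -0.002, -0.14]
force: [-1.8, 2.3, 11.7]
grip_width: 0.0159
grip_force: 25.0
```

>>> jog_arm --rows '[{"gripper": 0.024, "slide": [0, 0, -0.001], "spin": 0}, {"gripper": 0.024, "slide": [0, 0, -0.001], "spin": 0}, {"gripper": 0.024, "slide": [0, 0, -0.02], "spin": 0}, {"gripper": 0.024, "slide": [0, 0, -0.05], "spin": 0}, {"gripper": 0.03, "slide": [0, 0, -0.09], "spin": 0}, {"gripper": 0.03, "slide": [-0.03, 0, -0.1], "spin": 0}, {"gripper": 0.03, "slide": [-0.06, 0, -0.1], "spin": 0}, {"gripper": 0.03, "slide": [-0.06, 0, -0.1], "spin": 0}]'

```text
time_s: 25.2
ee_pos: [0.3509, -0.4074, 0.3881]
eef_rot: [3.141, -0.0, -0.142]
force: [0.7, 0.5, 0.1]
grip_width: 0.0302
grip_force: 0.0
```

>>> jog_arm --rows '[{"gripper": 0.03, "slide": [0, 0, 0], "spin": 0}, {"gripper": 0.03, "slide": [0, 0, 0], "spin": 0}]'

```text
time_s: 25.4
ee_pos: [0.3536, -0.4077, 0.3874]
eef_rot: [-3.142, -0.0, -0.14]
force: [0.3, -0.2, 0.0]
grip_width: 0.0301
grip_force: 0.0
```

Run:
```python
from h import *
o=telemetry.get_obs();p,d=cams.camera("wrist");X=cloud("wrist",d,o)
tins(X,p,.385,.53,-.5,-.32,.033)
m=(X[...,2]>.056)&(X[...,2]<.066)
Q=X[m];r=np.hypot(Q[:,0]-.45,Q[:,1]+.42);Q=Q[(r>.054)&(r<.067)]
A=np.c_[2*Q[:,:2],np.ones(len(Q))]
s=np.linalg.lstsq(A,(Q[:,:2]**2).sum(1),rcond=None)[0];print("rim",len(Q),s[:2],np.sqrt(s[2]+s[0]**2+s[1]**2),(s[:2]-C)@ux)
Q=Q[:,:];B=np.c_[Q[:,:2],np.ones(len(Q))];print("rim tilt",np.linalg.lstsq(B,Q[:,2],rcond=None)[0])
```

```text
knob 251 mean [ 0.4874 -0.4221  0.1025] circ [ 0.4888 -0.4222] 0.0084
knob 229 mean [ 0.4731 -0.3905  0.1026] circ [ 0.4742 -0.3897] 0.0085
knob 232 mean [ 0.4635 -0.4541  0.1025] circ [ 0.4646 -0.4555] 0.0087
knob 210 mean [ 0.45   -0.4207  0.1027] circ [ 0.4502 -0.4209] 0.0085
knob 198 mean [ 0.4352 -0.3862  0.1026] circ [ 0.4353 -0.3849] 0.0086
knob 199 mean [ 0.4266 -0.45    0.1026] circ [ 0.4264 -0.451 ] 0.0085
knob 183 mean [ 0.413  -0.4159  0.1026] circ [ 0.4124 -0.4158] 0.0085
lid 1149 mean [ 0.4801 -0.4063  0.0818] circ [ 0.4807 -0.4064] 0.0356
lid 577 mean [ 0.4639 -0.4544  0.0818] circ [ 0.4644 -0.4553] 0.0179
lid 546 mean [ 0.4505 -0.4207  0.0818] circ [ 0.4504 -0.4207] 0.0179
lid 520 mean [ 0.4355 -0.3859  0.0818] circ [ 0.4352 -0.3848] 0.0179
lid 518 mean [ 0.427  -0.4502  0.0818] circ [ 0.4264 -0.4509] 0.018
lid 486 mean [ 0.4133 -0.4157  0.0818] circ [ 0.4124 -0.4157] 0.018
rim 2563 [ 0.4498 -0.4201] 0.06056629878822443 -0.19466016352356347
rim tilt [-0.0019  0.0008  0.0613]
```

```bash
python3 -c "
from h import *
print(workorder.hand_in())"
```

```text
the job is handed in; nothing more can be done
None
```

The job is handed in, with no verdict shown: the basket stands on the open door, about 195 mm out from the cabinet's centre by my measurement. All seven tins are upright and level in it, the hook is back on the bench, and I never moved the arm against the vial or carton.

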